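Make up the tea tray and the coffee tray

TASK

Make up the two guest trays: in the oak tray the green tea caddy goes in the middle compartment, with the honey jar (yellow lid) and the white sugar pot in the two end ones; in the black tray go the coffee tin (copper lid) and the blue cocoa tin, one to each compartment. Keep each thing upright, set it down rather than dropping it, and leave it standing flat on the floor of its compartment. The red-lidded jam jar, the pepper mill and the white bottle are not wanted: leave them where they stand.

Things in the scene. Friction and masses are not known exactly. Their poses are not given: they have to be found in the camera images.
- oak_tray: Brown wooden tray 90 x 250 x 16 mm with three compartments, each about 80 mm (x) by 77 mm (y) inside, centred at y = -82, 0 and +82 mm. Fixed (does not move), walls and dividers 5 mm thick and 16 mm high, the compartment floors 5 mm above the worktop. Origin at the centre of its underside on the worktop, z up; its long side runs along its y axis, and the compartments lie in a row along y. 
- black_tray: Black plastic tray 90 x 170 x 16 mm with two compartments, each about 80 mm (x) by 77 mm (y) inside, centred at y = -41 and +41 mm. Fixed (does not move), walls and dividers 5 mm thick and 16 mm high, the compartment floors 5 mm above the worktop. Origin at the centre of its underside on the worktop, z up; its long side runs along its y axis, and the compartments lie in a row along y. 
- tea_caddy: Square green tea caddy, 46 x 46 mm, 68 mm tall; its top 10 mm is a green lid 48 mm square. Sides along its x and y axes. About 160 g. Loose, stands upright on the worktop at the start; origin at the centre of its underside, z up. 
- honey_jar: Round amber jar with a white label and a yellow lid, 48 mm body diameter, 70 mm tall; its top 16 mm is the lid, 43 mm across, and below it a shoulder narrows from the straight sides (up to 37 mm height) to a 38 mm neck. About 180 g. Loose, stands upright on the worktop at the start; origin at the centre of its underside, z up. 
- sugar_pot: Round white ceramic pot, 50 mm diameter with straight sides up to 52 mm, then a lid with an 18 mm knob; 66 mm tall in all. About 170 g. Loose, stands upright on the worktop at the start; origin at the centre of its underside, z up. 
- coffee_tin: Round black tin, 49 mm diameter, with a copper-coloured lid 51 mm across over its top 10 mm; 70 mm tall. About 150 g. Loose, stands upright on the worktop at the start; origin at the centre of its underside, z up. 
- cocoa_tin: Round blue tin, 45 mm diameter, with a blue lid 47 mm across over its top 10 mm; 65 mm tall. About 130 g. Loose, stands upright on the worktop at the start; origin at the centre of its underside, z up. 
- jam_jar: Dark red jar with a white label and a red lid, 48 mm diameter, 70 mm tall, standing among the stock. Bystander, to be left alone. Loose, stands upright on the worktop at the start; origin at the centre of its underside, z up. 
- pepper_mill: Dark wooden turned pepper mill, 54 mm diameter, 125 mm tall, standing at one side. Bystander, to be left alone. Loose, stands upright on the worktop at the start; origin at the centre of its underside, z up. 
- white_bottle: White plastic bottle with a blue cap, 64 mm diameter, 180 mm tall, standing at the other side. Bystander, to be left alone. Loose, stands upright on the worktop at the start; origin at the centre of its underside, z up. 
Mind the look-alikes: they are no part of the job. What is shaped like the honey_jar but pink is not meant.

How it is judged:
By the outcome, as a careful person would: the job done as asked, in the order asked, and still so for the second after the job is handed in, with the robot touching nothing.
It also fails if it takes over 131 s, if anything falls off the work surface, if the arm or the gripper's body presses on something with over 40 N, if the wrist force passes 120 N, or if a joint passes its speed limit or range.

ROBOT

A 6-joint arm with a two-finger parallel gripper is mounted at the origin on the work surface. World frame = base frame: x ahead of the robot, y to its left, z up, the work surface at z = 0. Lengths are in mm, angles in rad, forces in N, time in s.
With the tool pointing down it reaches from about 350 to 975 mm from the base axis. Payload 7.1 kg.
Tool frame: the origin (TCP) lies between the finger pads; the fingertips stand ctrl.tip_extent ahead of it and the grasp point (between the pads) lies 3 mm ahead of it (ctrl.tip_extent is the distance from the TCP to the fingertips, in mm); z points along the fingers, y is the direction in which the jaws open and shut (so a half turn about z gives the same grasp; the last joint's range is limited). The gripper opens to 88 mm and grips with 3 to 60 N. Pads are 20 mm wide; open, the fingers measure 115 mm over their backs; the gripper's body (75 mm by 178 mm) begins 61 mm behind the grasp point.
Start: joints at [1.171, 0.423, 1.63, -0, 1.089, -0.019], TCP at [232.257, 580.225, 244.675] pointing down, gripper open.
Joint ranges: [-3, 3], [-0.9, 2.11], [0.09, 2.58], [-1.31, 4.45], [0.11, 2.69], [-2.54, 2.54]. Speed limits (rad/s): [2.39, 2.39, 3.01, 3.14, 3.14, 3.14].

INTERFACE

Orientations are given as a rotation vector (axis times angle).
In Python, from workcell import ctrl, viewer gives the robot as it stands.
- The arm moves only by the shell command python3 -m crank 'ROWS' [OPENING]. ROWS is text: rows parted by semicolons, each of 4 numbers parted by spaces: the shift along the tool's x, y, z in mm, then the turn about the tool's z in degrees. In form: x y z spin; .... A call has 1 to 12 rows; each row is the pose to reach, as a shift and turn from the pose measured when the call began, along the tool's axes at that moment; what a row does not reach only later rows make up. A row lasts 1/8 s, in which the tool goes at most 62.5 mm and 10.7 degrees, less where a joint would pass 70% of its speed; a pose out of reach is approached as far as the arm can. A call with a gripper value outside its range is refused whole. OPENING is the closure, from 0 (fully open) to 1 (shut), set as the call begins (- or left out, the last holds). The fingers move at their own pace and stop on an object; the grip force is fixed at half the most. Time passes only in rows, so rows that repeat a pose let the fingers close. It gives the time, the measured TCP pose, the force and the opening at its end, in the units of the state.
- ctrl.get_obs(): the state, without advancing time (a new reading comes with each control period).
- viewer.get_image(name): name is "scene" or "top"; returns a dict with "color" (480x640x3 uint8, red, green, blue), "vfov" (degrees; the focal length in pixels is half the picture's height over the tangent of half this angle, whatever the lens; pixels are square), "cx", "cy" (the principal point, pixels), "extrinsics" (4x4, takes a point from camera to world coordinates). Camera axes: x right, y down, z forward; pixel columns grow to the right and rows downward; lengths in mm; the calibration is good to about 2 mm. A picture is of the moment at which its call begins. There is no depth.
- ctrl.close_job(): hands the job in, once; it reports no verdict.
The state is a dict: "t": time; "qpos": joint angles; "qvel": joint speeds; "joint_torque": joint torques, N m; "ee_pos": TCP position; "orientation": TCP orientation; "ft_force": force on the tool from outside, world axes, zero at the start; "moment": the same for the moment, N m; "width": finger opening in mm.
Only numpy, scipy, OpenCV 4.12 (cv2) and the standard library are available. Lean on these libraries where they do the work, as an engineer would, in place of code of your own. Each camera call takes 0.05 s, during which the arm holds its last target. There are 200 camera calls.

## Working session

There is one attempt and no reset: what is moved stays moved. The work goes in short steps, Python scripts to look and compute and a shell command to move; the robot and the scene stay as the last step left them, time stands still between calls to the robot, and variables do not carry over. Pictures are saved under pics/ and viewed, and the job is handed in when it is done.

```bash
mkdir -p pics
python3 - <<'E'
from workcell import ctrl, viewer
import cv2,numpy as np
print(ctrl.get_obs(), ctrl.tip_extent)
for n in("scene","top"):
    d=viewer.get_image(n); cv2.imwrite(f"pics/{n}0.png",d["color"][:,:,::-1]); print(n,d["vfov"],d["cx"],d["cy"],np.round(d["extrinsics"],4).tolist(), [k for k in d])
E
ls
```

```text
{'t': 0.0, 'qpos': array([ 1.17101818e+00,  4.23837594e-01,  1.63068535e+00, -7.61048508e-06,
        1.08858493e+00, -1.90146089e-02]), 'qvel': array([-0.00062129,  0.00080543,  0.00024185,  0.00051488, -0.00156673,
       -0.00122003]), 'joint_torque': array([-1.76933831e-04, -5.44616318e+01, -2.73668379e+01,  6.44033588e-02,
        2.27706169e-02, -8.58291332e-05]), 'ee_pos': array([232.05293193, 579.76592006, 243.90551961]), 'orientation': array([-5.94431481e-01, -3.08452795e+00,  2.33008876e-03]), 'ft_force': array([-0.32224571, -0.8991297 , -0.35235344]), 'moment': array([0.01180182, 0.03379971, 0.06937586]), 'width': 87.52242280251068} 22.0
scene 52.19765454916655 323.0884071501457 240.40591712141776 [[-0.2527, 0.543, -0.8008, 1455.1385], [0.9675, 0.1538, -0.201, 236.0688], [0.014, -0.8255, -0.5642, 661.5729], [0.0, 0.0, 0.0, 1.0]] ['color', 'vfov', 'cx', 'cy', 'extrinsics']
top 48.97778176640155 316.5100512466934 242.12854175333743 [[-0.0232, -0.9966, 0.0788, 501.198], [-0.9997, 0.0235, 0.0036, 11.3465], [-0.0055, -0.0787, -0.9969, 1339.0749], [0.0, 0.0, 0.0, 1.0]] ['color', 'vfov', 'cx', 'cy', 'extrinsics']
pics
```

View pics/scene0.png

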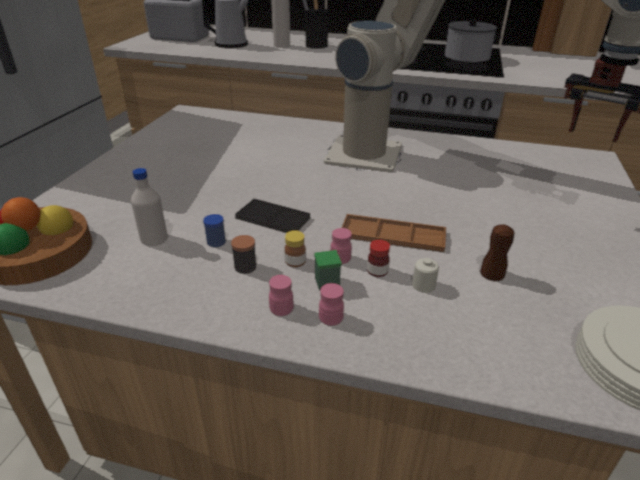

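View pics/top0.png

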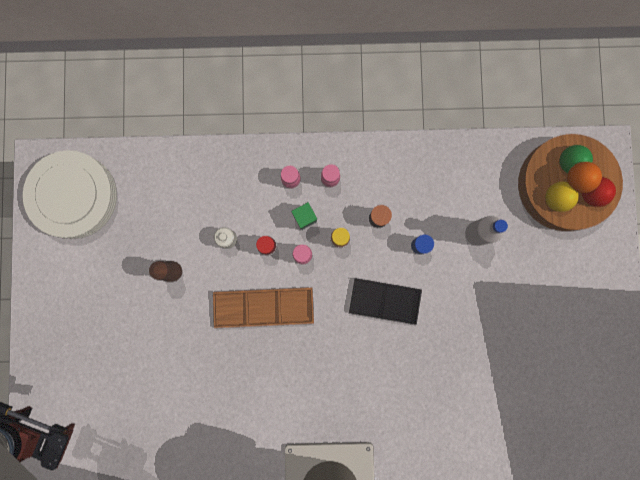

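The top view shows the oak tray at (263,307) and the black tray at (385,301). Candidates are:
- **Honey:** yellow lid at (341,237). The pink look-alikes are at (290,177), (331,176) and (302,254), and the red jam jar is at (266,245).
- **Tea:** green at (305,216).
- **Sugar:** white at (225,238).
- **Coffee:** copper at (381,216).
- **Cocoa:** blue at (424,244).

I'll take a close crop to check these.

Run:
```python
import cv2
a=cv2.imread("pics/top0.png")
cv2.imwrite("pics/c1.png",cv2.resize(a[160:340,205:325],None,fx=5/1.5,fy=5/1.5,interpolation=cv2.INTER_CUBIC))
cv2.imwrite("pics/c2.png",cv2.resize(a[160:340,320:440],None,fx=5/1.5,fy=5/1.5,interpolation=cv2.INTER_CUBIC))
```

```text
(no output)
```

View pics/c1.png

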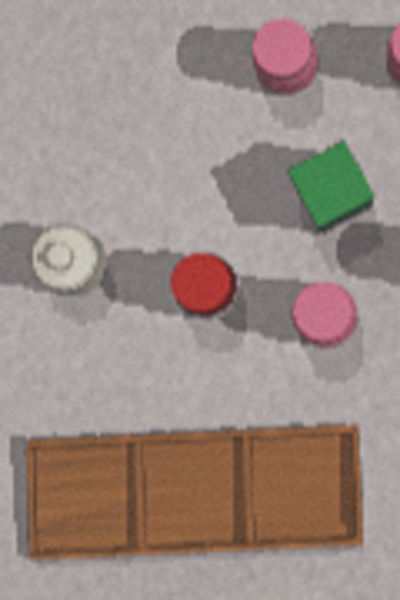

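View pics/c2.png

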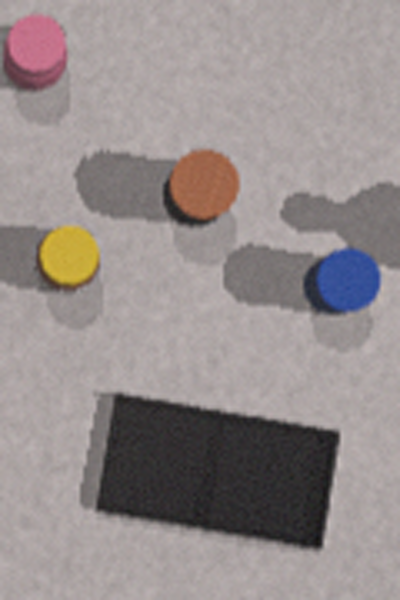

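The crops confirm the colours and shapes: yellow lid at (340.7,236.8), green square at (304.3,215.4), sugar at (224.5,237.4), copper at (381.2,215.5) and blue at (424.1,244.3). Next I'll convert these to world positions and project them into the scene view as a check.

```bash
cat > h.py <<'E'
import numpy as np
from workcell import ctrl, viewer
def cam(n):
    d=viewer.get_image(n); return d
def ray(d,u,v,z):
    f=240/np.tan(np.radians(d["vfov"]/2));E=d["extrinsics"]
    r=E[:3,:3]@np.array([(u-d["cx"])/f,(v-d["cy"])/f,1]);o=E[:3,3]
    return o+r*(z-o[2])/r[2]
def proj(d,p):
    f=240/np.tan(np.radians(d["vfov"]/2));E=d["extrinsics"]
    q=E[:3,:3].T@(np.asarray(p,float)-E[:3,3]);return np.array([d["cx"]+f*q[0]/q[2],d["cy"]+f*q[1]/q[2]])
E
python3 - <<'E'
from h import *
import cv2
np.set_printoptions(precision=1,suppress=True)
d=cam("top");s=cam("scene")
img=s["color"][:,:,::-1].copy()
img=cv2.resize(img[190:340,180:480],None,fx=2.66,fy=2.66,interpolation=cv2.INTER_CUBIC)
P=dict(tea=(304.3,215.4,68),honey=(340.7,236.8,70),sugar=(224.5,237.4,52),coffee=(381.2,215.5,70),cocoa=(424.1,244.3,65),jam=(265.9,244.9,70),pink=(302.5,253.9,70),pinkA=(290,176.5,70),pinkB=(331,175.5,70),basec=(330.5,443.5,0))
def mark(p,c):
    q=(proj(s,p)-[180,190])*2.66; cv2.circle(img,tuple(int(x) for x in q),3,c,-1)
for k,(u,v,z) in P.items():
    w=ray(d,u,v,z);print(k,w); mark(w,(255,255,0)); mark([w[0],w[1],0],(255,0,255))
for n,off,c in(("oak",(205,160),[(28,441),(357,427),(361,544),(31,557)]),("black",(320,160),[(115,394),(338,431),(322,547),(98,511)])):
    W=np.array([ray(d,off[0]+a*.3,off[1]+b*.3,16) for a,b in c])
    for w in W: mark(w,(0,255,255))
    print(n,W.mean(0),[np.linalg.norm(W[i]-W[(i+1)%4]) for i in range(4)]," long dir (to +y) deg from y:",[np.degrees(np.arctan2(-(W[i]-W[j])[0],(W[i]-W[j])[1])) for i,j in((0,1),(3,2))])
T=np.array([ray(d,205+a*.3,160+b*.3,68) for a,b in((290,182),(344,141),(372,187))]);print("tea",np.diff(T,axis=0),[np.degrees(np.arctan2(e[1],e[0])) for e in np.diff(T,axis=0)])
cv2.imwrite("pics/s1.png",img)
E
```

```text
tea [667.5  44.1  68. ]
honey [613.  -42.8  70. ]
sugar [619.9 241.5  52. ]
coffee [ 662.5 -142.3   70. ]
cocoa [ 590.4 -244.4   65. ]
jam [597.6 138.4  70. ]
pink [573.8  50.4  70. ]
pinkA [763.6  76.9  70. ]
pinkB [763.7 -23.2  70. ]
basec [106.5  -6.8   0. ]
oak [444.9 152.8  16. ] [np.float64(247.2532735743127), np.float64(87.08063900047999), np.float64(246.69383849215853), np.float64(86.34148727462582)]  long dir (to +y) deg from y: [np.float64(1.102268443615551), np.float64(0.9311474557492665)]
black [ 453.9 -152.4   16. ] [np.float64(169.2094957301248), np.float64(87.18151596258733), np.float64(168.9658396309085), np.float64(88.24291829610824)]  long dir (to +y) deg from y: [np.float64(-10.74264372356676), np.float64(-10.383772473381518)]
tea [[ 29.2 -40.    0. ]
 [-34.3 -19.7   0. ]] [np.float64(-53.875947542046475), np.float64(-150.18815449412725)]
```

View pics/s1.png

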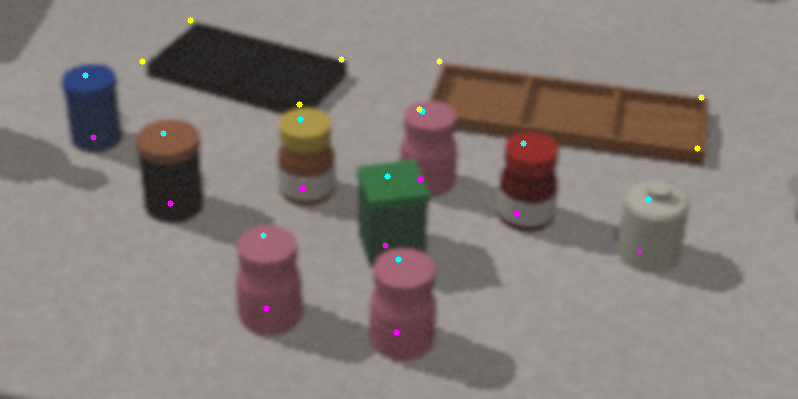

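Projected into the scene view, all the marks sit about 2–3 px up and left of the objects. So the cameras disagree by about 6 mm, and I'll use the gripper as the reference. First move is above the tea caddy.

```bash
cat > go.py <<'E'
import sys
from h import *
from scipy.spatial.transform import Rotation as Ro
o=ctrl.get_obs();R=Ro.from_rotvec(o["orientation"]).as_matrix()
yaw=np.degrees(np.arctan2(R[1,1],R[0,1]))
print("t %.2f pos %s yaw %.1f w %.1f f %s zt %s"%(o["t"],np.round(o["ee_pos"],1),yaw,o["width"],np.round(o["ft_force"],1),np.round(R[:,2],3)))
a=[float(x) for x in sys.argv[1:]]
if a:
    s=(yaw-a[3]+90)%180-90
    print("shift",np.round(R.T@(np.array(a[:3])-o["ee_pos"]),1),"spin %.1f"%s)
E
python3 go.py 667 47 160 33
```

```text
t 0.20 pos [232.1 579.9 244.2] yaw 68.2 w 87.9 f [ 0.9 -0.9 -0.1] zt [-0.    -0.001 -1.   ]
shift [-601.8 -333.    84.5] spin 35.2
```

```bash
python3 -m crank '-150 -83 20 8; -300 -166 42 17; -450 -250 60 26; -602 -333 84 35; -602 -333 84 35; -602 -333 84 35; -602 -333 84 35; -602 -333 84 35; -602 -333 84 35; -602 -333 84 35; -602 -333 84 35; -602 -333 84 35' 0; python3 go.py 667 47 160 33
python3 - <<'E'
from h import *
import cv2
for n,b in(("top",(250,150,400,290)),("scene",(250,160,420,300))):
    d=cam(n);p=ctrl.get_obs()["ee_pos"];x0,y0,x1,y1=b
    im=np.ascontiguousarray(cv2.resize(d["color"][y0:y1,x0:x1,::-1],None,fx=4,fy=4,interpolation=cv2.INTER_CUBIC))
    for z,c in((-22,(255,255,0)),(0,(255,0,255))):
        q=(proj(d,p+[0,0,z])-[x0,y0])*4;cv2.circle(im,tuple(int(x) for x in q),3,c,-1)
    cv2.imwrite(f"pics/{n}2.png",im)
E
```

```text
t: 1.7
ee_pos: [668.9, 43.5, 159.6]
orientation: [1.5, 2.76, -0.002]
ft_force: [-0.2, -0.4, -0.3]
width: 87.6
t 1.70 pos [668.9  43.5 159.6] yaw 32.9 w 87.6 f [-0.2 -0.4 -0.3] zt [-0.    -0.001 -1.   ]
shift [ 4.   0.3 -0.4] spin -0.1
```

View pics/top2.png

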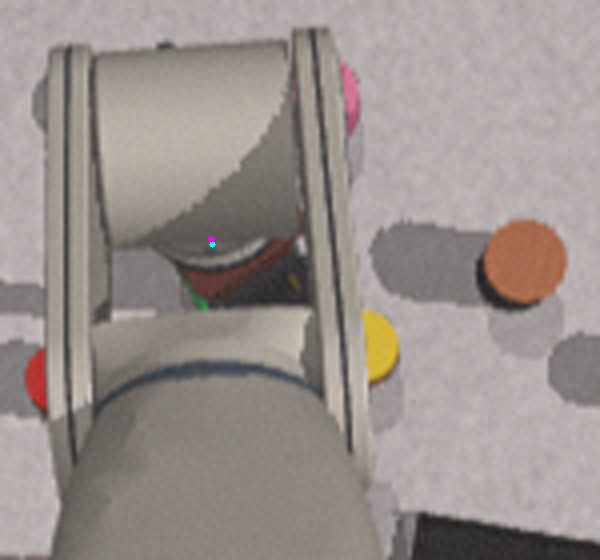

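View pics/scene2.png

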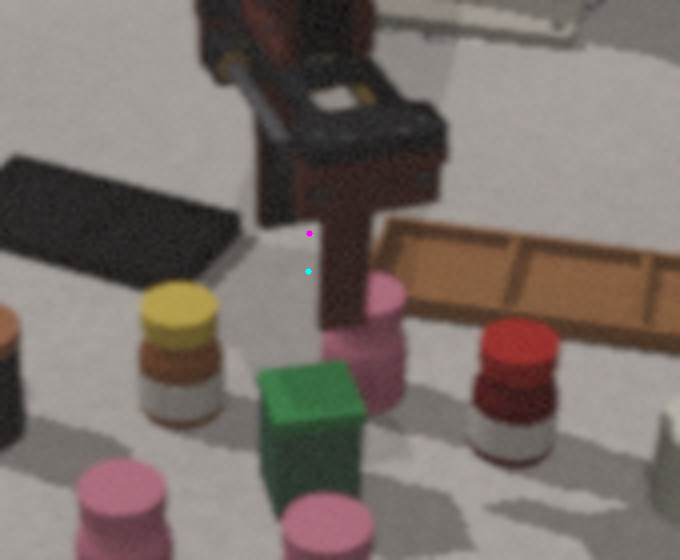

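The scene view shows the projected tip point at (308,271), midway between the near fingertip (342,320) and the far one (278,222). So the scene camera agrees with the robot and the top camera is the biased one. I'll recompute the positions from the scene view.

```bash
python3 - <<'E'
from h import *
np.set_printoptions(precision=1,suppress=True)
s=cam("scene");t=cam("top")
g=lambda a,b,z:ray(s,180+a/2.66,190+b/2.66,z)
for n,a,b,z,c,e in(("tea",392,181,68,0,0),("honey",305,121,70,306,189),("coffee",169,136,70,172,204),("cocoa",90,76,65,96,137),("sugar",659,188,66,652,255),("jam",531,147,70,528,212)):
    w=g(a,b,z);print(n,w[:2],g(c,e,0)[:2] if c else "", "reproj in top",proj(t,w))
for n,C in(("oak",[(447,66),(710,97),(703,152)]),("black",[(196,23),(346,66),(148,66)])):
    print(n,[g(a,b,16)[:2] for a,b in C])
p=ctrl.get_obs()["ee_pos"]
c,q=np.cos(np.radians(33)),np.sin(np.radians(33))
for k in(51,-51):print((proj(s,p+[k*c,k*q,-22])-[250,160])*4)
E
python3 - <<'E'
import cv2
a=cv2.imread("pics/scene0.png")
cv2.imwrite("pics/s3.png",cv2.resize(a[190:260,220:460],None,fx=3.3,fy=3.3,interpolation=cv2.INTER_CUBIC))
E
```

```text
tea [672.   49.2]  reproj in top [302.2 213.6]
honey [614.  -38.8] [613.  -39.5] reproj in top [339.  236.4]
coffee [ 664.2 -136.8] [ 663.  -140.4] reproj in top [378.9 214.9]
cocoa [ 590.8 -240.2] [ 589.8 -242.8] reproj in top [422.4 244.2]
sugar [622.5 248.1] [622.3 251.4] reproj in top [220.7 235.9]
jam [600.5 145.1] [593.6 147. ] reproj in top [263.1 243.8]
oak [array([410.5,  37.9]), array([397.4, 283.2]), array([489.3, 281.8])]
black [array([ 398.8, -221.1]), array([436.9, -54.5]), array([ 488.4, -234.5])]
[347.4 326.3]
[280.3 218.6]
```

View pics/s3.png

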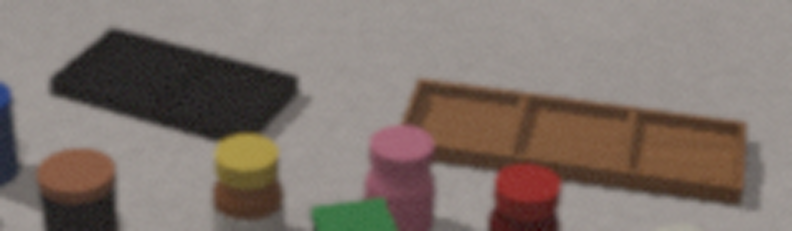

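Scene-based estimates in mm:

| Thing | x | y |
|---|---|---|
| Tea | 671 | 49 |
| Honey | 613.5 | -39.5 |
| Sugar | 622 | 248 |
| Coffee | 664 | -139 |
| Cocoa | 590 | -242 |
| Oak tray | 448 | 160 |
| Black tray | 457 | -147 |

Each comes from two image points, except the tea, which has only its lid centre. All are within reach. Next is the tea grasp.

```bash
python3 go.py 671 49 37 33
```

```text
t 1.90 pos [666.3  47.9 160.3] yaw 33.2 w 87.8 f [-0.2  0.2  0.7] zt [-0.001 -0.001 -1.   ]
shift [ -1.7   4.7 123.3] spin 0.2
```

```bash
python3 -m crank '-2 5 0 0; -2 5 40 0; -2 5 80 0; -2 5 105 0; -2 5 123 0; -2 5 123 0; -2 5 123 0' 0; python3 go.py 671 49 37 33
python3 - <<'E'
from h import *
import cv2
d=cam("scene");cv2.imwrite("pics/s4.png",cv2.resize(d["color"][190:310,260:420,::-1],None,fx=4,fy=4,interpolation=cv2.INTER_CUBIC))
E
```

```text
t: 2.78
ee_pos: [672.2, 49.3, 38.5]
orientation: [1.493, 2.764, -0.001]
ft_force: [-0.8, 0.5, -0.1]
width: 87.9
t 2.77 pos [672.2  49.3  38.5] yaw 33.2 w 87.9 f [-0.8  0.5 -0.1] zt [ 0.    -0.001 -1.   ]
shift [ 0.5 -1.2  1.5] spin 0.2
```

View pics/s4.png

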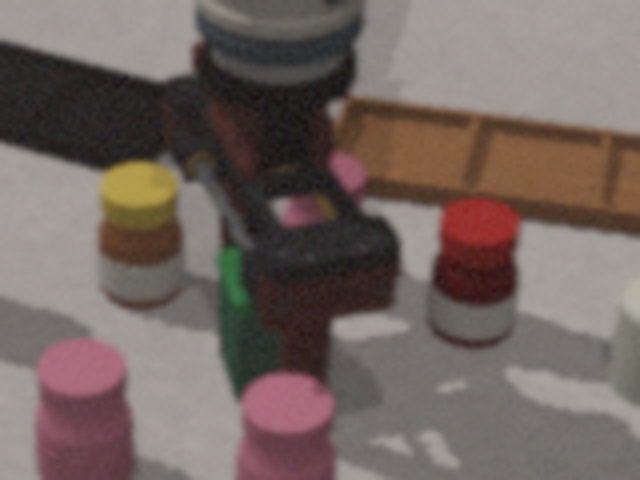

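The caddy stands between the fingers and nothing else is touched. I'll close and lift.

```bash
python3 -m crank '0 0 0 0; 0 0 0 0; 0 0 0 0; 0 0 0 0; 0 0 0 0; 0 0 0 0; 0 0 -20 0; 0 0 -60 0; 0 0 -100 0; 0 0 -100 0' 1; python3 go.py 448 160 140 2
```

```text
t: 4.08
ee_pos: [675.0, 49.5, 143.4]
orientation: [1.49, 2.757, 0.007]
ft_force: [0.7, 0.6, -2.0]
width: 48.7
t 4.08 pos [675.   49.5 143.4] yaw 33.2 w 48.7 f [ 0.7  0.6 -2. ] zt [ 0.009  0.    -1.   ]
shift [ 216.9 -129.4    1.4] spin 31.2
```

```bash
python3 -m crank '43 -26 0 6; 87 -52 0 12; 130 -78 0 19; 174 -104 0 25; 217 -129 0 31; 217 -129 0 31; 217 -129 0 31; 217 -129 0 31' 1; python3 go.py 448 160 43 2;  python3 - <<'E'
from h import *
import cv2
d=cam("scene");p=ctrl.get_obs()["ee_pos"];q=proj(d,[p[0],p[1],5]);print(q)
im=np.ascontiguousarray(cv2.resize(d["color"][130:280,320:480,::-1],None,fx=4,fy=4,interpolation=cv2.INTER_CUBIC))
cv2.circle(im,tuple(int(x) for x in (q-[320,130])*4),3,(255,0,255),-1)
cv2.imwrite("pics/s5.png",im)
E
```

```text
t: 5.08
ee_pos: [449.3, 160.1, 141.4]
orientation: [2.174, 2.259, 0.011]
ft_force: [0.3, -0.5, -2.3]
width: 48.5
t 5.08 pos [449.3 160.1 141.4] yaw 2.2 w 48.5 f [ 0.3 -0.5 -2.3] zt [ 0.01  0.   -1.  ]
shift [-0.1 -2.3 98.4] spin 0.2
[393.5617155  233.85795053]
```

View pics/s5.png

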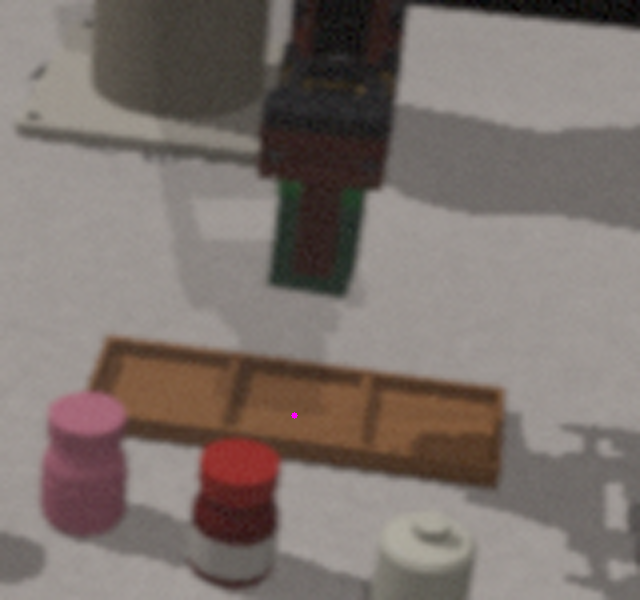

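The middle compartment's rim centre is near (300,399), so its floor centre is near (300,412). The marker is at (294,415), about 2 mm off in y. I'll lower the caddy.

```bash
python3 -m crank '2 -1 30 0; 2 -1 60 0; 2 -1 80 0; 2 -1 90 0; 2 -1 95 0; 2 -1 95 0; 2 -1 95 0' 1; python3 go.py 448 162 43.5 2
```

```text
t: 6.0
ee_pos: [449.5, 162.1, 46.9]
orientation: [2.174, 2.258, 0.012]
ft_force: [-0.6, -0.7, -1.6]
width: 48.3
t 6.00 pos [449.5 162.1  46.9] yaw 2.2 w 48.3 f [-0.6 -0.7 -1.6] zt [ 0.01   0.001 -1.   ]
shift [-0.1 -1.5  3.4] spin 0.2
```

```bash
python3 -m crank '0 0 1 0; 0 0 2 0; 0 0 3 0; 0 0 3.5 0; 0 0 3.5 0' 1; python3 go.py 448 162 43 2
```

```text
t: 6.62
ee_pos: [449.6, 162.1, 43.6]
orientation: [2.173, 2.258, 0.012]
ft_force: [-1.2, -1.7, 2.9]
width: 48.1
t 6.62 pos [449.6 162.1  43.6] yaw 2.2 w 48.1 f [-1.2 -1.7  2.9] zt [ 0.011  0.001 -1.   ]
shift [ 0.  -1.6  0.6] spin 0.2
```

Contact felt at the expected height, so I'll release and rise.

```bash
python3 -m crank '0 0 0 0; 0 0 0 0; 0 0 0 0; 0 0 0 0; 0 0 -30 0; 0 0 -90 0; 0 0 -110 0; 0 0 -110 0' 0; python3 go.py 613.5 -39.5 150 0;  python3 - <<'E'
from h import *
import cv2
d=cam("scene")
cv2.imwrite("pics/s6.png",cv2.resize(d["color"][130:280,320:480,::-1],None,fx=4,fy=4,interpolation=cv2.INTER_CUBIC))
E
```

```text
t: 7.62
ee_pos: [449.4, 162.4, 155.1]
orientation: [2.172, 2.257, 0.017]
ft_force: [-0.1, -0.3, -0.3]
width: 88.0
t 7.62 pos [449.4 162.4 155.1] yaw 2.2 w 88.0 f [-0.1 -0.3 -0.3] zt [ 0.014  0.002 -1.   ]
shift [-208.   156.1    7.1] spin 2.2
```

View pics/s6.png

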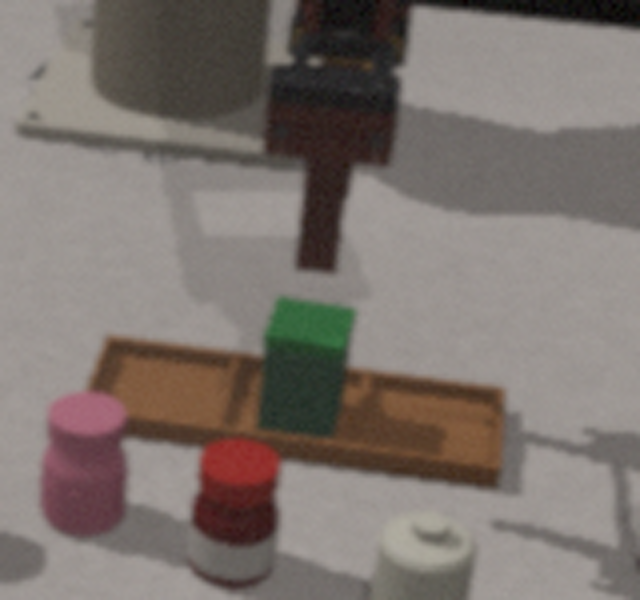

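The caddy stands upright in the middle compartment at (305,370). Next is the honey jar.

```bash
python3 -m crank '-42 31 1 0; -83 62 3 1; -125 94 4 2; -166 125 6 2; -208 156 7 2; -208 156 7 2; -208 156 7 2; -208 156 7 2' 0; python3 go.py 613.5 -39.5 37 0
```

```text
t: 8.68
ee_pos: [611.2, -38.7, 147.6]
orientation: [2.212, 2.222, 0.012]
ft_force: [0.3, -0.6, -0.1]
width: 88.1
t 8.68 pos [611.2 -38.7 147.6] yaw 0.3 w 88.1 f [ 0.3 -0.6 -0.1] zt [ 0.01   0.001 -1.   ]
shift [ -0.9   1.3 110.7] spin 0.3
```

Run:
```python
from h import *
import cv2
d=cam("scene");p=ctrl.get_obs()["ee_pos"]
im=np.ascontiguousarray(cv2.resize(d["color"][170:310,240:400,::-1],None,fx=4,fy=4,interpolation=cv2.INTER_CUBIC))
for z in(0,70):
    q=proj(d,[p[0],p[1],z]);cv2.circle(im,tuple(int(x) for x in (q-[240,170])*4),3,(255,0,255),-1)
cv2.imwrite("pics/s7.png",im)
```

```text
(no output)
```

View pics/s7.png

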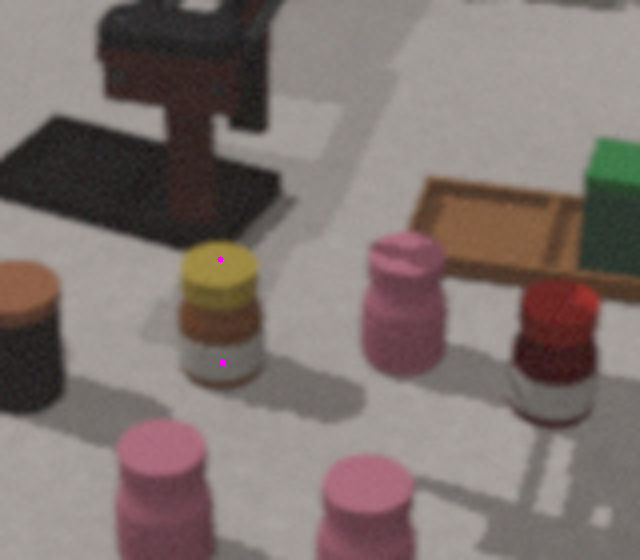

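The marks fall on the lid centre (220,259) and the base centre (222,362), so the alignment is good. I'll descend and grip.

```bash
python3 -m crank '0 1 40 0; 0 1 80 0; 0 1 100 0; 0 1 110 0; 0 1 110 0; 0 1 110 0' 0; python3 go.py 612 -39 37 0; python3 -m crank '0 0 1 0; 0 0 1 0; 0 0 1 0; 0 0 1 0; 0 0 1 0; 0 0 1 0; 0 0 -20 0; 0 0 -60 0; 0 0 -110 0; 0 0 -110 0; 0 0 -110 0' 1; python3 go.py 449.5 80 150 2
```

```text
t: 9.48
ee_pos: [614.5, -38.5, 39.3]
orientation: [2.21, 2.221, 0.015]
ft_force: [-0.7, 0.1, 0.3]
width: 88.1
t 9.47 pos [614.5 -38.5  39.3] yaw 0.3 w 88.1 f [-0.7  0.1  0.3] zt [ 0.012  0.001 -1.   ]
shift [-0.4 -2.5  2.2] spin 0.3
t: 10.85
ee_pos: [612.6, -38.6, 149.4]
orientation: [2.21, 2.221, 0.014]
ft_force: [-0.6, -0.0, -2.6]
width: 47.2
t 10.85 pos [612.6 -38.6 149.4] yaw 0.3 w 47.2 f [-0.6 -0.  -2.6] zt [ 0.012  0.001 -1.   ]
shift [ 119.4 -162.5   -2.5] spin -1.7
```

```bash
python3 -m crank '24 -32 0 0; 48 -65 0 0; 72 -98 0 -1; 96 -130 0 -2; 119 -163 0 -2; 119 -163 0 -2; 119 -163 0 -2; 119 -163 0 -2' 1; python3 go.py 450 80 47 2
python3 - <<'E'
from h import *
import cv2
d=cam("scene");p=ctrl.get_obs()["ee_pos"]
im=np.ascontiguousarray(cv2.resize(d["color"][130:280,320:480,::-1],None,fx=4,fy=4,interpolation=cv2.INTER_CUBIC))
q=proj(d,[p[0],p[1],5]);cv2.circle(im,tuple(int(x) for x in (q-[320,130])*4),3,(255,0,255),-1)
cv2.imwrite("pics/s8.png",im)
E
```

```text
t: 11.85
ee_pos: [449.8, 79.2, 147.2]
orientation: [2.172, 2.259, 0.014]
ft_force: [-0.7, -0.3, -2.4]
width: 47.3
t 11.85 pos [449.8  79.2 147.2] yaw 2.2 w 47.3 f [-0.7 -0.3 -2.4] zt [ 0.012  0.001 -1.   ]
shift [  0.8  -0.9 100.2] spin 0.2
```

View pics/s8.png

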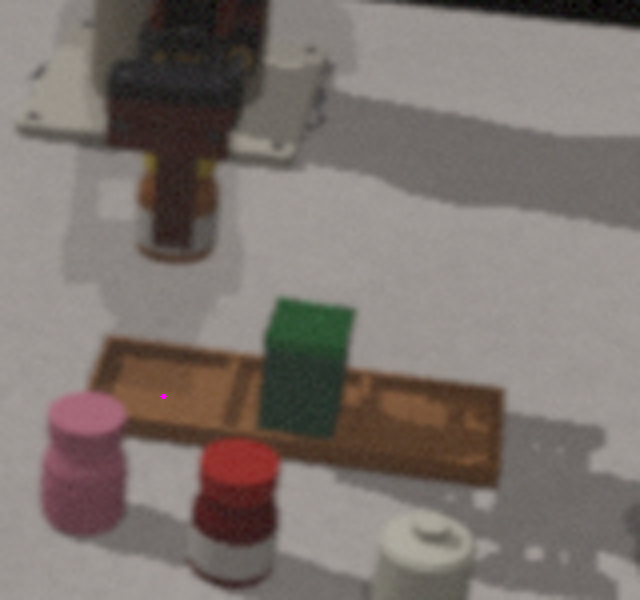

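The marker at (163,396) is within a couple of millimetres of the left compartment's floor centre, so I'll lower the jar.

```bash
python3 -m crank '1 -1 30 0; 1 -1 60 0; 1 -1 85 0; 1 -1 95 0; 1 -1 100 0; 1 -1 100 0; 1 -1 100 0' 1; python3 -m crank '0 0 1 0; 0 0 2 0; 0 0 2.5 0; 0 0 2.5 0' 1
```

```text
t: 12.78
ee_pos: [450.5, 80.3, 48.0]
orientation: [2.172, 2.258, 0.016]
ft_force: [-0.5, -1.1, -1.5]
width: 47.5
t: 13.28
ee_pos: [450.4, 80.3, 45.4]
orientation: [2.172, 2.258, 0.016]
ft_force: [0.4, -0.9, -1.3]
width: 47.3
```

```bash
python3 -m crank '0 0 0.7 0; 0 0 1.4 0; 0 0 1.4 0; 0 0 1.4 0' 1
```

```text
t: 13.78
ee_pos: [450.5, 80.3, 44.0]
orientation: [2.172, 2.258, 0.016]
ft_force: [-0.7, 0.2, -1.7]
width: 47.3
```

```bash
python3 -m crank '0 0 0.5 0; 0 0 1 0; 0 0 1 0; 0 0 1 0' 1
```

```text
t: 14.28
ee_pos: [450.5, 80.3, 43.2]
orientation: [2.172, 2.258, 0.016]
ft_force: [-1.3, -0.2, 5.5]
width: 47.2
```

Contact. I'll release, rise, and head for the sugar pot.

```bash
python3 -m crank '0 0 0 0; 0 0 0 0; 0 0 0 0; 0 0 0 0; 0 0 -30 0; 0 0 -90 0; 0 0 -110 0; 0 0 -110 0' 0; python3 go.py 622 249 150 0
```

```text
t: 15.28
ee_pos: [450.1, 80.3, 154.7]
orientation: [2.17, 2.256, 0.021]
ft_force: [1.0, 0.9, -0.2]
width: 87.9
t 15.28 pos [450.1  80.3 154.7] yaw 2.2 w 87.9 f [ 1.   0.9 -0.2] zt [ 0.017  0.002 -1.   ]
shift [161.9 178.2   7.9] spin 2.2
```

```bash
python3 -m crank '32 35 2 0; 65 71 4 1; 97 107 6 2; 130 142 7 2; 162 178 8 2; 162 178 8 2; 162 178 8 2; 162 178 8 2' 0; python3 go.py 622 249 37 0
python3 - <<'E'
from h import *
import cv2
d=cam("scene");p=ctrl.get_obs()["ee_pos"]
im=np.ascontiguousarray(cv2.resize(d["color"][160:310,330:490,::-1],None,fx=4,fy=4,interpolation=cv2.INTER_CUBIC))
for z in(0,66):
    q=proj(d,[p[0],p[1],z]);cv2.circle(im,tuple(int(x) for x in (q-[330,160])*4),3,(255,0,255),-1)
cv2.imwrite("pics/s9.png",im)
E
```

```text
t: 16.27
ee_pos: [620.5, 248.0, 148.9]
orientation: [2.211, 2.218, 0.018]
ft_force: [0.1, 0.0, -0.7]
width: 87.5
t 16.27 pos [620.5 248.  148.9] yaw 0.2 w 87.5 f [ 0.1  0.  -0.7] zt [ 0.015  0.001 -1.   ]
shift [  0.9  -0.2 111.9] spin 0.2
```

View pics/s9.png

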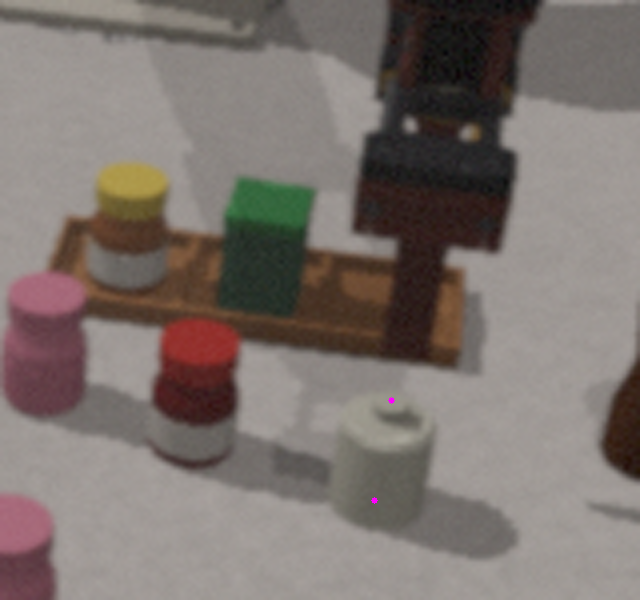

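The honey jar stands upright in its compartment. The sugar pot's knob is at (398,400) against the mark at (391,400), so I'll shift y by about +4 mm.

```bash
python3 -m crank '4 0 0 0; 4 0 40 0; 4 1 80 0; 4 1 100 0; 4 1 111 0; 4 1 111 0; 4 1 111 0' 0; python3 -m crank '0 0 1 0; 0 0 1 0; 0 0 1 0; 0 0 1 0; 0 0 1 0; 0 0 1 0; 0 0 1 0' 1; python3 -m crank '0 0 -20 0; 0 0 -60 0; 0 0 -110 0; 0 0 -110 0; 0 0 -110 0' 1;  python3 go.py 445 244 145 2
```

```text
t: 17.2
ee_pos: [624.4, 252.6, 39.7]
orientation: [2.21, 2.217, 0.022]
ft_force: [-0.5, -0.8, 0.8]
width: 87.8
t: 18.08
ee_pos: [624.0, 252.6, 38.7]
orientation: [2.21, 2.217, 0.02]
ft_force: [-3.4, 0.3, 4.7]
width: 49.1
t: 18.7
ee_pos: [622.1, 252.2, 149.0]
orientation: [2.21, 2.217, 0.021]
ft_force: [0.5, 1.0, -1.6]
width: 49.1
t 18.70 pos [622.1 252.2 149. ] yaw 0.2 w 49.1 f [ 0.5  1.  -1.6] zt [ 0.017  0.002 -1.   ]
shift [  -7.7 -177.1    0.9] spin -1.8
```

```bash
python3 -m crank '-2 -45 0 0; -4 -90 0 -1; -6 -135 0 -2; -8 -177 0 -2; -8 -177 0 -2; -8 -177 0 -2; -8 -177 0 -2' 1; python3 go.py 445 244 47 2
python3 - <<'E'
from h import *
import cv2
d=cam("scene");p=ctrl.get_obs()["ee_pos"]
im=np.ascontiguousarray(cv2.resize(d["color"][130:280,320:480,::-1],None,fx=4,fy=4,interpolation=cv2.INTER_CUBIC))
q=proj(d,[p[0],p[1],5]);cv2.circle(im,tuple(int(x) for x in (q-[320,130])*4),3,(255,0,255),-1)
cv2.imwrite("pics/s10.png",im)
E
```

```text
t: 19.58
ee_pos: [446.2, 243.9, 145.7]
orientation: [2.171, 2.255, 0.021]
ft_force: [0.0, 0.7, -3.0]
width: 49.2
t 19.57 pos [446.2 243.9 145.7] yaw 2.2 w 49.2 f [ 0.   0.7 -3. ] zt [ 0.018  0.002 -1.   ]
shift [ 0.1 -3.  98.6] spin 0.2
```

View pics/s10.png

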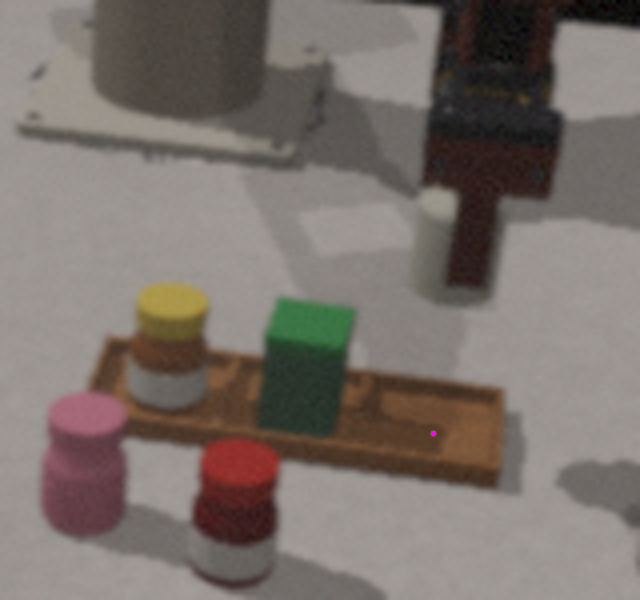

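The marker (433,433) is on the floor centre of the right compartment, so I'll lower the pot.

```bash
python3 -m crank '0 -2 30 0; 0 -2 60 0; 0 -2 85 0; 0 -2 95 0; 0 -2 98 0; 0 -2 98 0; 0 -2 98 0' 1; python3 -m crank '0 0 1 0; 0 0 2 0; 0 0 3 0; 0 0 3.4 0; 0 0 3.4 0' 1
```

```text
t: 20.5
ee_pos: [446.5, 244.2, 48.4]
orientation: [2.171, 2.254, 0.024]
ft_force: [-0.1, 0.3, -1.4]
width: 49.5
t: 21.12
ee_pos: [446.5, 244.1, 45.0]
orientation: [2.171, 2.254, 0.023]
ft_force: [-0.3, -0.2, -1.4]
width: 49.3
```

```bash
python3 -m crank '0 0 0.7 0; 0 0 1.3 0; 0 0 1.3 0; 0 0 1.3 0' 1
```

```text
t: 21.62
ee_pos: [446.5, 244.2, 43.8]
orientation: [2.171, 2.254, 0.023]
ft_force: [-0.3, 0.5, 1.3]
width: 49.1
```

```bash
python3 -m crank '0 0 0.5 0; 0 0 0.5 0; 0 0 0.5 0' 1;  python3 -m crank '0 0 0 0; 0 0 0 0; 0 0 0 0; 0 0 0 0; 0 0 -30 0; 0 0 -90 0; 0 0 -110 0; 0 0 -110 0' 0; python3 go.py 664 -139 150 -10.5
```

```text
t: 22.0
ee_pos: [446.5, 244.2, 43.7]
orientation: [2.171, 2.254, 0.024]
ft_force: [-2.1, -0.9, 6.5]
width: 49.1
t: 23.0
ee_pos: [445.4, 244.4, 155.2]
orientation: [2.17, 2.253, 0.029]
ft_force: [-1.4, -0.9, 0.9]
width: 88.0
t 23.00 pos [445.4 244.4 155.2] yaw 2.1 w 88.0 f [-1.4 -0.9  0.9] zt [ 0.022  0.004 -1.   ]
shift [-391.4  203.9    8.4] spin 12.6
```

```bash
python3 -m crank '-52 27 1 2; -104 54 2 3; -156 81 3 5; -208 109 4 7; -260 136 5 8; -312 163 6 10; -364 190 8 12; -391 204 8 13; -391 204 8 13; -391 204 8 13; -391 204 8 13' 0; python3 go.py 664 -139 37 -10.5
python3 - <<'E'
from h import *
import cv2
d=cam("scene");p=ctrl.get_obs()["ee_pos"]
im=np.ascontiguousarray(cv2.resize(d["color"][160:310,180:340,::-1],None,fx=4,fy=4,interpolation=cv2.INTER_CUBIC))
for z in(0,70):
    q=proj(d,[p[0],p[1],z]);cv2.circle(im,tuple(int(x) for x in (q-[180,160])*4),3,(255,0,255),-1)
cv2.imwrite("pics/s11.png",im)
cv2.imwrite("pics/s11b.png",cv2.resize(d["color"][180:280,330:460,::-1],None,fx=4,fy=4,interpolation=cv2.INTER_CUBIC))
E
```

```text
t: 24.38
ee_pos: [663.2, -137.3, 149.8]
orientation: [2.413, 1.997, 0.03]
ft_force: [-1.2, 0.1, -0.1]
width: 88.1
t 24.38 pos [ 663.2 -137.3  149.8] yaw -10.8 w 88.1 f [-1.2  0.1 -0.1] zt [ 0.021  0.005 -1.   ]
shift [ -2.5  -1.1 112.8] spin -0.3
```

View pics/s11.png

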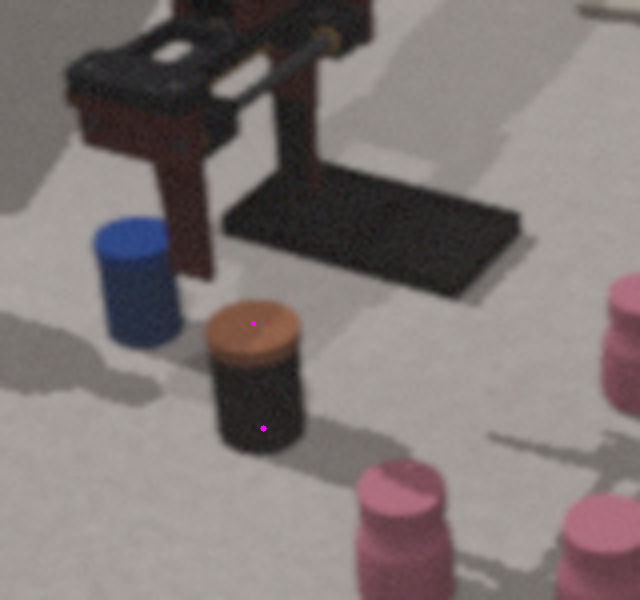

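View pics/s11b.png

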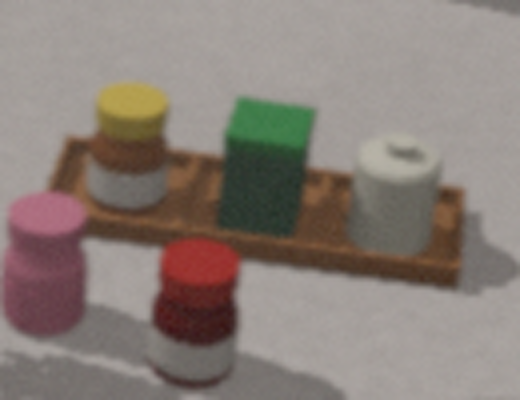

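All three oak items stand upright in their compartments. The coffee tin's lid centre is (254,327) against the mark at (253,323), so it is aligned. The black tray's corners are near (225,220), (520,215), (457,288) and (322,165).

```bash
python3 -m crank '-1 0 40 0; -1 0 80 0; -1 0 100 0; -1 0 111 0; -1 0 111 0; -1 0 111 0' 0; python3 -m crank '0 0 1 0; 0 0 1 0; 0 0 1 0; 0 0 1 0; 0 0 1 0; 0 0 1 0; 0 0 1 0' 1; python3 -m crank '0 0 -20 0; 0 0 -60 0; 0 0 -110 0; 0 0 -110 0; 0 0 -110 0' 1;python3 - <<'E'
from h import *
d=cam("scene")
C=np.array([ray(d,180+a/4,160+b/4,16)[:2] for a,b in((225,218),(322,165),(520,213),(455,278))]);print(C.round(1),C.mean(0).round(1),np.linalg.norm(C-np.roll(C,-1,0),axis=1).round(1))
E
python3 go.py 449 -107 150 -10.5
```

```text
t: 25.18
ee_pos: [666.6, -138.0, 40.5]
orientation: [2.411, 1.996, 0.032]
ft_force: [0.2, 0.2, -0.7]
width: 87.8
t: 26.05
ee_pos: [666.4, -137.9, 39.5]
orientation: [2.411, 1.996, 0.032]
ft_force: [-1.6, -0.2, 3.5]
width: 50.3
t: 26.68
ee_pos: [663.6, -138.3, 149.8]
orientation: [2.411, 1.996, 0.032]
ft_force: [-0.3, -0.7, -2.0]
width: 50.2
[[ 486.5 -233.7]
 [ 406.8 -198.8]
 [ 429.6  -56.7]
 [ 513.   -73.7]] [ 459.  -140.7] [ 87.  143.9  85.1 162.1]
t 26.73 pos [ 663.  -138.2  148.7] yaw -10.8 w 50.3 f [-0.4 -0.3 -2. ] zt [ 0.021  0.005 -1.   ]
shift [  -9.3 -216.    -5.7] spin -0.3
```

```bash
python3 go.py 464.5 -106 150 -10.5
```

```text
t 26.73 pos [ 663.  -138.2  148.7] yaw -10.8 w 50.3 f [-0.4 -0.3 -2. ] zt [ 0.021  0.005 -1.   ]
shift [  -5.4 -201.    -5.4] spin -0.3
```

```bash
python3 -m crank '-1 -50 -1 0; -3 -100 -3 0; -4 -150 -4 0; -5 -201 -5 0; -5 -201 -5 0; -5 -201 -5 0; -5 -201 -5 0' 1; python3 go.py 464.5 -106 48 -10.5
python3 - <<'E'
from h import *
import cv2
d=cam("scene");p=ctrl.get_obs()["ee_pos"]
im=np.ascontiguousarray(cv2.resize(d["color"][160:260,210:340,::-1],None,fx=5,fy=5,interpolation=cv2.INTER_CUBIC))
im=np.clip(im.astype(float)*1.6,0,255).astype(np.uint8)
def m(x,y,z,c):
    q=proj(d,[x,y,z]);cv2.circle(im,tuple(int(v) for v in (q-[210,160])*5),3,c,-1)
m(p[0],p[1],5,(255,0,255))
t=np.radians(-10.5)
for a in(-45,45):
    for b in(-85,0,85): m(457+a*np.cos(t)-b*np.sin(t),-146+a*np.sin(t)+b*np.cos(t),16,(0,255,255))
cv2.imwrite("pics/s12.png",im)
E
```

```text
t: 27.6
ee_pos: [465.8, -105.9, 149.4]
orientation: [2.412, 1.997, 0.031]
ft_force: [-0.0, 0.6, -0.3]
width: 49.8
t 27.60 pos [ 465.8 -105.9  149.4] yaw -10.8 w 49.8 f [-0.   0.6 -0.3] zt [ 0.022  0.004 -1.   ]
shift [ -1.3  -3.4 101.3] spin -0.3
```

View pics/s12.png

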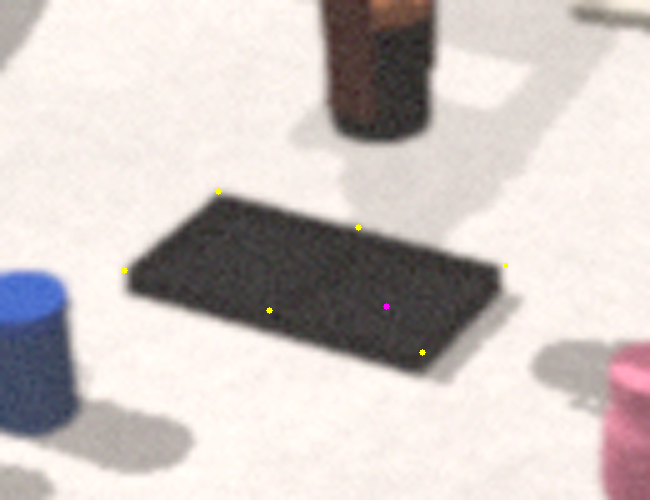

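The tray model's corners match the image, and the marker (386,306) is centred in the right compartment. I'll lower the coffee tin.

```bash
python3 -m crank '-1 -2 30 0; -1 -2 60 0; -1 -3 85 0; -1 -3 95 0; -1 -3 100 0; -1 -3 100 0; -1 -3 100 0' 1; python3 -m crank '0 0 1 0; 0 0 2 0; 0 0 3 0; 0 0 3.5 0; 0 0 3.5 0' 1
```

```text
t: 28.52
ee_pos: [465.3, -106.0, 50.0]
orientation: [2.411, 1.996, 0.032]
ft_force: [-0.3, -0.3, -1.4]
width: 50.5
t: 29.15
ee_pos: [465.4, -105.9, 46.5]
orientation: [2.411, 1.996, 0.032]
ft_force: [0.5, -0.0, -2.6]
width: 50.6
```

```bash
python3 -m crank '0 0 0.7 0; 0 0 1.5 0; 0 0 1.5 0; 0 0 1.5 0' 1
```

```text
t: 29.65
ee_pos: [465.4, -105.9, 44.9]
orientation: [2.411, 1.996, 0.032]
ft_force: [0.3, 0.4, -1.6]
width: 50.7
```

```bash
python3 -m crank '0 0 0.4 0; 0 0 0.9 0; 0 0 0.9 0; 0 0 0.9 0' 1
```

```text
t: 30.15
ee_pos: [465.5, -105.9, 44.5]
orientation: [2.411, 1.996, 0.032]
ft_force: [-0.4, -0.2, 5.6]
width: 50.1
```

```bash
python3 -m crank '0 0 0 0; 0 0 0 0; 0 0 0 0; 0 0 0 0; 0 0 -30 0; 0 0 -90 0; 0 0 -110 0; 0 0 -110 0' 0; python3 go.py 590 -241.5 150 -10.5
```

```text
t: 31.15
ee_pos: [463.9, -106.7, 155.9]
orientation: [2.408, 1.994, 0.035]
ft_force: [0.2, 0.0, 0.6]
width: 88.3
t 31.15 pos [ 463.9 -106.7  155.9] yaw -10.8 w 88.3 f [0.2 0.  0.6] zt [ 0.027  0.003 -1.   ]
shift [-109.   148.8    8.8] spin -0.3
```

```bash
python3 -m crank '-27 37 2 0; -54 74 4 0; -82 112 6 0; -109 149 8 0; -109 149 8 0; -109 149 8 0; -109 149 8 0' 0; python3 go.py 590 -241.5 37 -10.5
python3 - <<'E'
from h import *
import cv2
d=cam("scene");p=ctrl.get_obs()["ee_pos"]
im=np.ascontiguousarray(cv2.resize(d["color"][170:270,190:340,::-1],None,fx=5,fy=5,interpolation=cv2.INTER_CUBIC))
for z in(0,65):
    q=proj(d,[p[0],p[1],z]);cv2.circle(im,tuple(int(x) for x in (q-[190,170])*5),3,(255,0,255),-1)
cv2.imwrite("pics/s13.png",im)
E
```

```text
t: 32.02
ee_pos: [588.9, -240.4, 150.0]
orientation: [2.409, 1.996, 0.034]
ft_force: [-0.6, 0.1, -0.7]
width: 87.8
t 32.02 pos [ 588.9 -240.4  150. ] yaw -10.7 w 87.8 f [-0.6  0.1 -0.7] zt [ 0.025  0.004 -1.   ]
shift [ -1.8  -1.4 112.9] spin -0.2
```

View pics/s13.png

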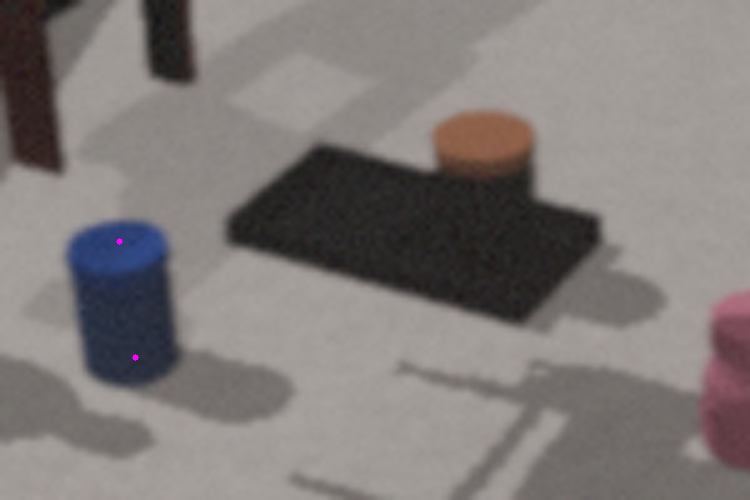

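The coffee tin stands in the right compartment. The cocoa lid centre (119,245) matches the mark (119,241), so I'll descend and grip.

```bash
python3 -m crank '-1 0 40 0; -1 -1 80 0; -1 -1 100 0; -1 -1 112 0; -1 -1 112 0; -1 -1 112 0' 0; python3 -m crank '0 0 1 0; 0 0 1 0; 0 0 1 0; 0 0 1 0; 0 0 1 0; 0 0 1 0; 0 0 1 0' 1; python3 -m crank '0 0 -20 0; 0 0 -60 0; 0 0 -110 0; 0 0 -110 0; 0 0 -110 0' 1;python3 go.py 449.5 -186 149 -10.5
```

```text
t: 32.83
ee_pos: [591.7, -241.2, 39.5]
orientation: [2.407, 1.995, 0.036]
ft_force: [0.7, -0.4, 0.7]
width: 88.0
t: 33.7
ee_pos: [591.9, -241.3, 38.6]
orientation: [2.407, 1.994, 0.036]
ft_force: [1.4, -0.3, 1.6]
width: 46.4
t: 34.33
ee_pos: [588.4, -241.4, 148.9]
orientation: [2.407, 1.995, 0.036]
ft_force: [-0.1, -0.4, -2.4]
width: 46.1
t 34.33 pos [ 588.4 -241.4  148.9] yaw -10.7 w 46.1 f [-0.1 -0.4 -2.4] zt [ 0.027  0.003 -1.   ]
shift [  28.6 -146.7   -3.8] spin -0.2
```

```bash
python3 -m crank '7 -37 -1 0; 14 -74 -2 0; 21 -110 -3 0; 28 -147 -4 0; 28 -147 -4 0; 28 -147 -4 0; 28 -147 -4 0' 1; python3 go.py 449.5 -186 48 -10.5
python3 - <<'E'
from h import *
import cv2
d=cam("scene");p=ctrl.get_obs()["ee_pos"]
im=np.ascontiguousarray(cv2.resize(d["color"][160:260,210:340,::-1],None,fx=5,fy=5,interpolation=cv2.INTER_CUBIC))
im=np.clip(im.astype(float)*1.6,0,255).astype(np.uint8)
q=proj(d,[p[0],p[1],5]);cv2.circle(im,tuple(int(v) for v in (q-[210,160])*5),3,(255,0,255),-1)
cv2.imwrite("pics/s14.png",im)
E
```

```text
t: 35.2
ee_pos: [450.0, -187.0, 149.0]
orientation: [2.407, 1.994, 0.036]
ft_force: [-0.0, -0.8, -1.1]
width: 45.9
t 35.20 pos [ 450. -187.  149.] yaw -10.7 w 45.9 f [-0.  -0.8 -1.1] zt [ 0.028  0.003 -1.   ]
shift [  0.   -3.4 100.9] spin -0.2
```

View pics/s14.png

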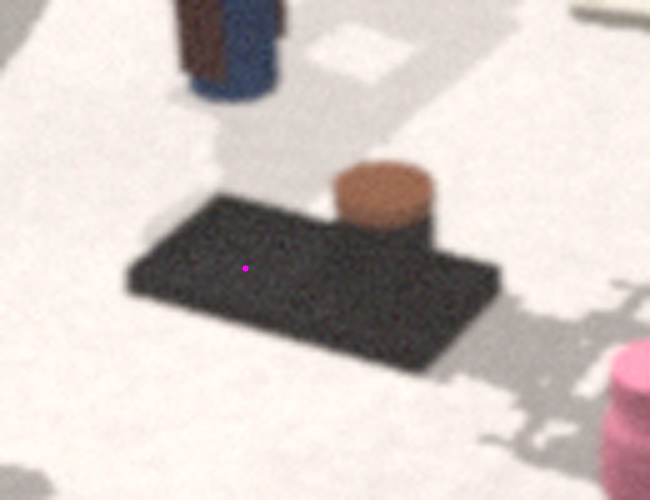

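The marker (245,268) lies in the left compartment, so I'll lower the cocoa tin.

```bash
python3 -m crank '0 -2 30 0; 0 -2 60 0; 0 -3 85 0; 0 -3 95 0; 0 -3 101 0; 0 -3 101 0; 0 -3 101 0' 1; python3 -m crank '0 0 1 0; 0 0 2 0; 0 0 3 0; 0 0 4 0; 0 0 4 0' 1
```

```text
t: 36.12
ee_pos: [450.3, -186.3, 48.6]
orientation: [2.406, 1.994, 0.037]
ft_force: [-0.6, -0.6, -1.6]
width: 46.0
t: 36.75
ee_pos: [450.3, -186.3, 44.5]
orientation: [2.406, 1.994, 0.037]
ft_force: [-0.1, 0.7, -1.4]
width: 46.0
```

```bash
python3 -m crank '0 0 0.5 0; 0 0 1 0; 0 0 1.2 0; 0 0 1.2 0' 1
```

```text
t: 37.25
ee_pos: [450.4, -186.3, 43.5]
orientation: [2.406, 1.994, 0.037]
ft_force: [-0.9, 0.1, 5.1]
width: 45.9
```

```bash
python3 -m crank '0 0 0 0; 0 0 0 0; 0 0 0 0; 0 0 0 0; 0 0 -30 0; 0 0 -90 0; 0 0 -140 0; 0 0 -150 0; 0 0 -150 0; 0 0 -150 0' 0
python3 - <<'E'
from h import *
import cv2
d=cam("scene")
cv2.imwrite("pics/s15.png",cv2.resize(d["color"][150:320,190:510,::-1],None,fx=2.5,fy=2.5,interpolation=cv2.INTER_CUBIC))
d=cam("top")
cv2.imwrite("pics/t15.png",cv2.resize(d["color"][150:350,140:520,::-1],None,fx=2,fy=2,interpolation=cv2.INTER_CUBIC))
E
```

```text
t: 38.5
ee_pos: [445.2, -186.2, 191.9]
orientation: [2.408, 1.995, 0.035]
ft_force: [0.6, 0.4, 0.5]
width: 87.6
```

View pics/s15.png

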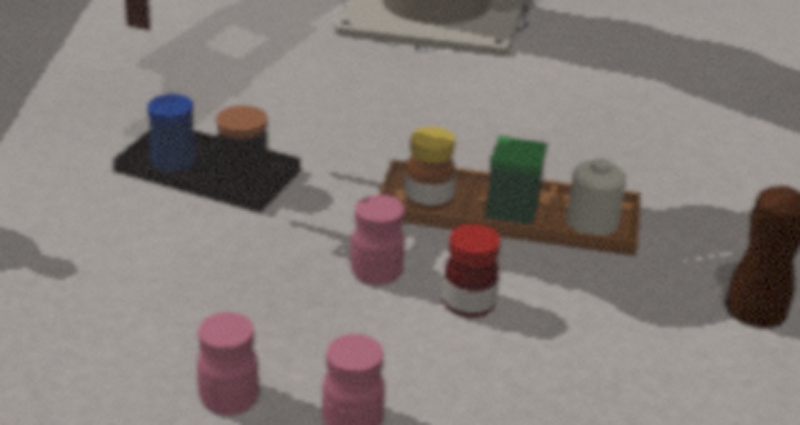

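View pics/t15.png

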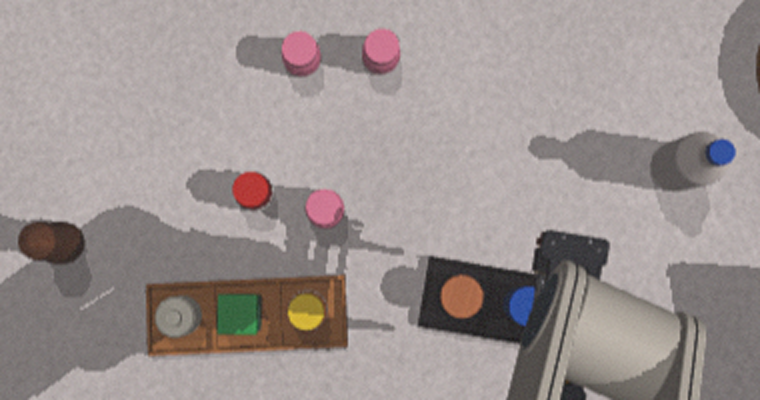

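The final views show all five things upright in their compartments. The jam jar, mill, bottle and pink jars are where they started. Handing in.

```bash
python3 -c "
from workcell import ctrl
print(ctrl.close_job())"
```

```text
the job is handed in; nothing more can be done
None
```

Both trays are made up and the job is handed in at about 38.6 s of the 131 s allowed.

- **Oak tray:** the green tea caddy is in the middle, the honey jar in the -y end and the sugar pot in the +y end.
- **Black tray:** the coffee tin is in the +y compartment and the cocoa tin in the -y one.
- **Setting down:** each was lowered until the wrist felt light contact (about 3–7 N) at the expected floor height, then released.

**Last checks:** the final scene and top views show all five upright inside their compartments. The jam jar, pepper mill, white bottle and pink jars look unmoved, and the gripper is clear of everything.

**What disagreed:**
- The top camera was about 4–8 mm off from the scene camera, mostly in y. The scene camera matched the gripper position, so I worked from that.
- The tool tilt drifted to about 1.6° over the run, so the tins and jars were set down very slightly tilted. They look flat after release.
- In the final top view the arm partly hides the cocoa tin, so that one is confirmed mainly from the scene view.

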